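# Zero a thickness probe and hold it square on the ring-marked spot

### The job

Lift the pencil-shaped thickness probe out of its stand by its square grip, and zero it: keeping it upright, dip its tip into the small open steel cup and press it lightly on the cup's floor for about a second. Then hold the tip inside the scribed ring (not on the cross) on the casting's sloping face, with the probe square to that face and pressed lightly, so that its spring tip is pushed about half way in. Finish while still holding the probe pressed there; never press hard, and leave the small parts lying around where they are.

Things in the scene. Friction and masses are not known exactly. Their poses are not given: they have to be found in the camera images.
- probe: The thickness probe: 110 mm long, 0.13 kg, standing upright in its stand. Origin at the end of its tip as it is when not pressed, +z along its axis to the top. Brass spring tip (9 mm diameter) from z = 0 to 12 mm, steel barrel 14 mm in diameter from 12 to 50 mm, black square grip 26 x 26 mm (sides along its x and y) from 50 to 106 mm, small cap above to 110 mm. In the stand the underside of the grip (z = 50 mm) rests on the stand's top plate.
- tip (a joint): How far the spring tip is pushed into the probe: 0 free to 0.008 m, where it bottoms. The spring starts at 2 N and reaches 6 N when bottomed (500 N/m).
- probe_tip (a point): Centre of the end of the spring tip; it moves with the tip; its axes are the probe's.
- probe_stand: Fixed stand of dark steel with a bare metal top plate, 70 x 70 mm, 62 mm high; origin at the centre of its underside on the bench. Its plate has an 18 mm vertical hole in the middle, 12 mm deep and open below, in which the barrel hangs; lift the probe straight up by at least 60 mm to clear it.
- zero_cup: Fixed small open round steel cup, 58 mm outside diameter (foot 72 mm), 50 mm inside, 45 mm high; origin at the centre of its underside on the bench. The middle of its inner floor is a flat disc of 28 mm diameter at z = 10 mm.
- casting: Fixed grey casting, bolted down: flange 84 x 126 mm, 12 mm thick, a bolt at either end of it; origin at the centre of its underside on the bench. On it sits a flat bare metal face that slopes 20 degrees, lower towards the casting's front (-x), 43 to 67 mm above the bench.
- face: The casting's sloping face, 66 mm along x by 88 mm along y. Origin at the centre of the scribed ring, on the surface (55 mm above the bench), +z square out of the face, x up the slope, y level along it. The ring (the spot to measure) is 24 mm outside and 20 mm inside diameter, flush; a cross 22 mm in size is scribed at y = -40 mm and is not the spot.
- brass_plug: Bystander: loose round brass plug with a square head, 25 mm wide, 23 mm high; origin at the centre of its underside.
- hex_nipple: Bystander: loose grey hexagon pipe nipple, 27 x 31 mm, 37 mm high; origin at the centre of its underside.
- chuck_key: Bystander: loose dark T-shaped chuck key lying flat, 55 x 48 mm, 15 mm high; origin at the centre of its underside.
Mind the look-alikes: they are no part of the job. There is more than one size of the probe; the one meant has the size given above.

How it is judged (in metres and radians):
On the way:
1. the upright probe's tip is pressed on the floor of the cup (contact force between probe and zero_cup above 0.5 N and horizontal distance between probe_tip and zero_cup below 0.021 m and height (world z) of probe_tip below 0.015 m and value of joint tip above 0.0005 m and angle between probe's own z axis and vertical below 0.2 rad and contact force between the fingers and probe above 1 N), for 0.2 s.
At the end, for the whole second after the job is handed in: The probe is held by the fingers, free of its stand and at rest; its tip touches the face within 8 mm of the ring's centre with 1 to 10 N, the spring tip is 1 to 7.2 mm in (about half way), and the probe's axis is within 10 degrees of square to the face (contact force between probe and casting between 1 and 10 N and value of joint tip between 0.001 and 0.0072 m and distance between probe_tip and face below 0.008 m and angle between the z axis of probe and the z axis of face, either way round below 0.175 rad and linear speed of probe below 0.02 m/s and contact force between the fingers and probe above 1 N and contact force between probe and probe_stand below 0.1 N); the arm keeps its last pose, push and grip.
It fails at once if the probe is pressed hard (over 20 N) on the cup or the casting (contact force between probe and zero_cup above 20 N or contact force between probe and casting above 20 N).
It fails at once if a small part lying around is shifted by more than 20 mm (distance of any of brass_plug, hex_nipple, chuck_key from where it was at the start of the episode above 0.02 m).
It also fails if it takes over 51 s, if anything falls off the work surface, if the arm or the gripper's body presses on something with over 40 N, if the wrist force passes 120 N, or if a joint passes its speed limit or range.

### The arm

A 6-joint arm with a two-finger parallel gripper is mounted at the origin on a cart in front of the work surface, level with it; the furniture and walls round the work are solid. World frame = base frame: x ahead of the robot, y to its left, z up, the work surface at z = 0. Lengths are in mm, angles in rad, forces in N, time in s.
With the tool pointing down it reaches from about 425 to 950 mm from the base axis. Payload 3.5 kg.
Tool frame: the origin (TCP) lies at the very end of the fingers, on their centre line; the grasp point (between the pads) lies 19 mm behind it (grasp_offset is the distance from the TCP to the grasp point, in mm); z points along the fingers, y is the line along which they close (so a half turn about z gives the same grasp; the last joint's range is limited). The gripper opens to 85 mm and grips with 20 to 120 N. Pads are 22 mm wide; open, the fingers measure 114 mm over their backs; the gripper's body (76 mm by 85 mm) begins 54 mm behind the grasp point. The pads swing forward as they close: fully open they stand 13 mm farther back than shut.
Start: joints at [-1.48, 0.286, 1.577, -0, 1.279, -0.15], TCP at [160.999, -655.504, 231.325] pointing down, gripper open.
Joint ranges: [-2.77, 2.77], [-0.9, 2.22], [0.21, 2.48], [-1.53, 4.67], [0.24, 2.81], [-2.84, 2.84]. Speed limits (rad/s): [2.79, 2.79, 3.14, 3.14, 3.14, 3.14].

### API

Orientations are given as a rotation vector (axis times angle).
In Python, from station import state, snapshot, job_done, find_in, mark_of, grasp_offset gives the robot as it stands.
- The arm moves only by the tool send_rows, never from a script. Its arguments are lists of equal length, an entry for each row: "xyz": the shift along the world's x, y, z in units of 30 mm (1.0 is 30 mm), a list of three; "twist": the turn, a rotation vector about the world's x, y, z in units of 5 degrees (1.0 is 5 degrees), a list of three. In form: {"xyz": [[tx, ty, tz], ...], "twist": [[rx, ry, rz], ...]}. A call has 1 to 8 rows; each row shifts and turns the commanded pose from where the row before left it; what a row does not reach is not made up. A row lasts 1/12 s, in which the tool goes at most 41.7 mm and 7.16 degrees, less where a joint would pass 70% of its speed; a pose out of reach is approached as far as the arm can. A call is refused whole if a number of a shift passes 1 or a number of a turn 1, either way. A call with a gripper value outside its range is refused whole. "jaw" is the closure, from 0 (fully open) to 1 (shut), set as the call begins (left out, the last holds). The fingers move at their own pace and stop on an object; "grip_force" is the grip in N (left out, the last holds). Time passes only in rows, so rows that do not move let the fingers close. It gives the time, the measured TCP pose, the force, the opening and the grip force at its end, in the units of the state.
- state(): the state, without advancing time (a new reading comes with each control period).
- snapshot(name): name is "scene" or "top" or "wrist"; returns a dict with "pixels" (400x640x3 uint8, red, green, blue), "range_z" (400x640 float32, mm along the optical axis (not along the pixel's ray), 0 where there is no reading), "K" (3x3 intrinsics, pixels), "distortion" ([k1, k2, p1, p2, k3] as OpenCV has them; the pictures are not rectified), "rvec" (rotation vector, rad) and "tvec" (3), from world to camera coordinates, as OpenCV has them; the wrist camera has in their place "mount" (4x4, takes a point from camera to tool coordinates, whose origin is the TCP and whose axes are the flange's). Camera axes: x right, y down, z forward; pixel columns grow to the right and rows downward; lengths in mm; the calibration is good to about 2 mm. A picture is of the moment at which its call begins: read the wrist's pose just before it.
- job_done(): hands the job in; it is judged then, once.
Trained networks look in a picture, given as the dict that the camera call returned (one of the last four; its "shot" number tells which), for a name from the list of things; names that differ only in an ending like _2 or _b are one class to them, and where a whole thing is asked for, a point or a joint stands for the part that bears it (a point fixed in the world has none). Each returns a list of dicts, best first, with "score" (0 to 1); they miss things now and then, are a little off and sometimes report something else, mostly with a low value. They report only what shows in the picture. A call takes as long as a camera call. They do not tell look-alikes from the thing itself.
- find_in(picture, thing): "location" ([x, y, z] in mm, in world coordinates, good to about 4 mm: the middle of the surface that is visible of it).
- mark_of(picture, thing): "location" ([x, y, z] in mm, in world coordinates, good to about 4 mm: a listed point, or the origin of a listed thing).
The state is a dict: "t": time; "joint_pos": joint angles; "dq": joint speeds; "effort": joint torques, N m; "eef_pos": TCP position; "ee_rot": TCP orientation; "contact_force": force on the tool from outside, world axes, zero at the start; "ft_torque": the same for the moment, N m; "width": opening from 0.0 (shut) to 1.0 (fully open); "grasp_force": force on a finger pad.
Only numpy, scipy, OpenCV 4.12 (cv2) and the standard library are available. Lean on these libraries where they do the work, as an engineer would, in place of code of your own. Each camera call takes 0.05 s, during which the arm holds its last target. There are 200 camera calls.

## Working session

There is one attempt and no reset: what is moved stays moved. The work goes in short steps, Python scripts to look and compute and a tool call to move; the robot and the scene stay as the last step left them, time stands still between calls to the robot, and variables do not carry over. Pictures are saved under pics/ and viewed, at most 10 in all, crops included, and the job is handed in when it is done.

Besides the shell and the picture viewer there is one more tool, called after "Request:" by a JSON object that holds its "fn" and its "kwargs". send_rows: Moves the arm, as the interface text tells. Its arguments: {"type":"object","properties":{"xyz":{"type":"array","items":{"type":"array","items":{"type":"number"}}},"twist":{"type":"array","items":{"type":"array","items":{"type":"number"}}},"jaw":{"type":"number"},"grip_force":{"type":"number"}},"required":["xyz","twist"]}

```bash
mkdir -p pics
cat > h.py <<'E'
import numpy as np, cv2
from station import *
from scipy.spatial.transform import Rotation as R
def save(p,n): cv2.imwrite('pics/'+n,p['pixels'][:,:,::-1])
def world(p,u,v,T=None):
    z=float(p['range_z'][int(v),int(u)])
    q=cv2.undistortPoints(np.array([[[u,v]]],float),np.array(p['K']),np.array(p['distortion']))[0,0]
    c=np.array([q[0]*z,q[1]*z,z])
    if T is not None: return T[:3,:3]@c+T[:3,3]
    Rm=cv2.Rodrigues(np.array(p['rvec'],float))[0]
    return Rm.T@(c-np.array(p['tvec'],float).ravel())
def cloud(p):
    h,w=p['range_z'].shape
    uu,vv=np.meshgrid(np.arange(w),np.arange(h))
    q=cv2.undistortPoints(np.stack([uu,vv],-1).reshape(-1,1,2).astype(float),np.array(p['K']),np.array(p['distortion'])).reshape(h,w,2)
    z=p['range_z'][...,None].astype(float)
    c=np.concatenate([q*z,z],-1)
    Rm=cv2.Rodrigues(np.array(p['rvec'],float))[0]
    return (c-np.array(p['tvec'],float).ravel())@Rm
E
python3 - <<'E'
from h import *
print(grasp_offset, state())
for n in ['scene','top']:
    p=snapshot(n); save(p,n+'1.png')
    np.savez('pics/'+n+'1.npz',**{k:np.array(v) for k,v in p.items()})
    for t in ['probe','probe_stand','zero_cup','casting','face','brass_plug','hex_nipple','chuck_key']:
        for f in (find_in,mark_of):
            print(n,t,f.__name__,[(np.round(d['location']).tolist(),round(d['score'],2)) for d in f(p,t)[:4]])
E
```

```text
18.700000000000003 {'t': 0.0, 'joint_pos': array([-1.48000923e+00,  2.87198032e-01,  1.57818036e+00,  2.75951389e-06,
        1.27858505e+00, -1.50001472e-01]), 'dq': array([ 0.00018114, -0.00238203, -0.00086725,  0.00218597,  0.00023414,
        0.00014086]), 'effort': array([-7.85744487e-04, -4.05983841e+01, -2.92622870e+01, -9.78756907e-05,
        5.98714192e-03, -8.72586952e-06]), 'eef_pos': array([ 160.93462116, -654.85980257,  229.92377428]), 'ee_rot': array([-3.11649943e+00, -3.77030886e-01, -1.14302733e-04]), 'contact_force': array([-0.27391431, -0.34595791,  0.51160705]), 'ft_torque': array([-0.04680279,  0.05438548,  0.00475912]), 'grasp_force': 0.0, 'width': 0.9972419935406635}
scene probe call [([446.0, 68.0, 114.0], 0.8), ([557.0, 65.0, 126.0], 0.76)]
scene probe call [([567.0, 57.0, 2.0], 0.73), ([448.0, 64.0, 14.0], 0.58)]
scene probe_stand call [([431.0, 72.0, 60.0], 0.73)]
scene probe_stand call [([446.0, 57.0, -2.0], 0.65)]
scene zero_cup call [([449.0, -150.0, 16.0], 0.86)]
scene zero_cup call [([448.0, -155.0, -6.0], 0.77)]
scene casting call [([602.0, -63.0, 47.
[... 694 characters left out ...]
 probe call [([453.0, 58.0, 11.0], 0.62), ([565.0, 60.0, 2.0], 0.56)]
top probe_stand call [([445.0, 50.0, 64.0], 0.68)]
top probe_stand call [([450.0, 57.0, 2.0], 0.62)]
top zero_cup call [([451.0, -153.0, 11.0], 0.76)]
top zero_cup call [([452.0, -156.0, 3.0], 0.73)]
top casting call [([608.0, -76.0, 47.0], 0.62)]
top casting call [([613.0, -75.0, -2.0], 0.9)]
top face call []
top face call [([614.0, -58.0, 55.0], 0.72)]
top brass_plug call [([453.0, 55.0, 121.0], 0.67)]
top brass_plug call [([555.0, 139.0, 0.0], 0.62)]
top hex_nipple call []
top hex_nipple call [([582.0, -215.0, 2.0], 0.43)]
top chuck_key call [([453.0, -43.0, 9.0], 0.66)]
top chuck_key call [([447.0, -44.0, -3.0], 0.46)]
```

View pics/scene1.png

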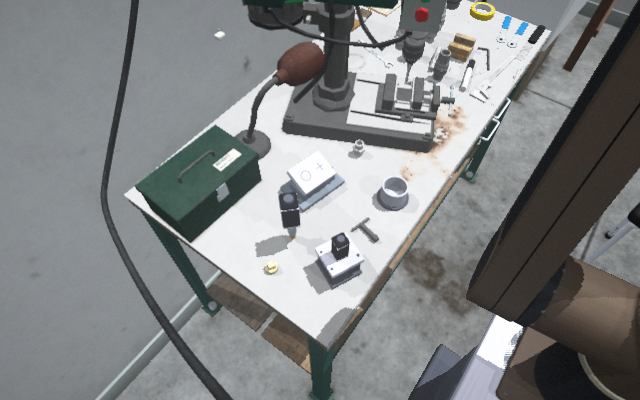

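View pics/top1.png

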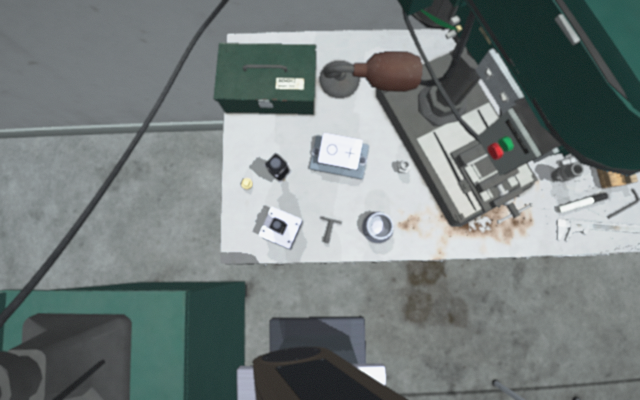

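Scene: two probe-shaped things, the one in the stand at (341,245) [top (278,226)] and a bigger one standing free on the bench at (289,212) [top (277,166)], whose top is ~140 mm. The one in the stand, with its top near 120 mm, fits. Casting with ring at scene (306,175), cross at (320,167). Crop to confirm and measure.

Run:
```python
from h import *
a=dict(np.load('pics/scene1.npz',allow_pickle=True)); b=dict(np.load('pics/top1.npz',allow_pickle=True))
i1=cv2.resize(a['pixels'][150:300,240:430],None,fx=3.2,fy=3.2,interpolation=cv2.INTER_CUBIC)[:480]
i2=cv2.resize(b['pixels'][120:250,230:400],None,fx=2.6,fy=2.6,interpolation=cv2.INTER_CUBIC)
cv2.imwrite('pics/crop1.png',cv2.resize(i1,(790,600))[:,:,::-1])
for n,p in (('scene',a),('top',b)):
    W=cloud(p); ok=p['range_z']>0
    def sel(x,y,r,z0,z1):
        m=ok&(np.hypot(W[...,0]-x,W[...,1]-y)<r)&(W[...,2]>z0)&(W[...,2]<z1); return W[m]
    def rect(P): 
        r=cv2.minAreaRect(P[:,:2].astype(np.float32)); return len(P),np.round(r[0],1),np.round(r[1],1),round(r[2],1),np.round(np.median(P[:,2]),1)
    print(n,'table z',np.median(sel(500,-100,40,-15,15)[:,2]))
    for nm,s in dict(plate=(450,56,60,55,70),griptop=(450,56,30,110,130),decoy=(562,58,35,125,170),cuprim=(450,-155,45,38,52),flange=(612,-75,90,5,20)).items():
        P=sel(*s)
        if len(P)>4: print(nm,rect(P),'max',P[:,2].max())
    P=sel(612,-75,60,40,75)
    if len(P)>10:
        c=P.mean(0);u,s_,v=np.linalg.svd(P-c);nn=v[2]*np.sign(v[2][2]);d=(P-c)@nn
        P=P[abs(d)<3];c=P.mean(0);v=np.linalg.svd(P-c)[2];nn=v[2]*np.sign(v[2][2])
        print('face',rect(P),c,nn,'tilt',np.degrees(np.arccos(nn[2])),'yaw',np.degrees(np.arctan2(-nn[1],-nn[0])))
print(world(a,306,175),world(a,320,167)); print(world(b,332,149),world(b,349,153))
```

```text
scene table z 0.4418062256543346
plate (859, array([450.2,  58.6]), array([70.6, 66.9]), 65.8, np.float64(62.1)) max 69.85027861173253
griptop (209, array([449.9,  58.9]), array([26.7, 25.8]), 64.3, np.float64(117.9)) max 125.702763614409
decoy (364, array([568.5,  58.9]), array([35.4, 35.6]), 45.5, np.float64(140.5)) max 148.3860231891331
cuprim (204, array([ 451.1, -154.4]), array([56.8, 56.7]), 78.8, np.float64(43.9)) max 48.134516392470246
flange (666, array([614.8, -72.2]), array([127.4,  84.4]), 76.9, np.float64(12.1)) max 19.979786650177704
face (1046, array([616.8, -72.1]), array([89.4, 63.2]), 76.9, np.float64(55.0)) [616.10286269 -71.53325572  54.97551049] [-0.33379763  0.078255    0.93939092] tilt 20.050480673954244 yaw -13.194056779635805
top table z 1.2287058129277741
plate (835, array([450.1,  56.7]), array([70.2, 66.3]), 65.7, np.float64(62.9)) max 69.06260205661535
griptop (183, array([450. ,  56.7]), array([26.3, 27. ]), 64.7, np.float64(118.8)) max 125.2532597798623
decoy (332, array([568.5,  56.1]), array([35.2, 35.2]), 44.6, np.float64(141.8)) max 151.0626575720185
cuprim (163, array([ 450.5, -155.9]), array([54.2, 56.2]), 43.0, np.float64(45.5)) max 49.60845825263903
flange (820, array([609.2, -78. ]), array([159.4, 165. ]), 36.8, np.float64(13.0)) max 19.734932817005884
face (1137, array([616.1, -75. ]), array([87.7, 62.8]), 77.5, np.float64(56.1)) [615.74145798 -75.0972416   56.178765  ] [-0.32996301  0.07370594  0.94111203] tilt 19.760846485444567 yaw -12.591808030442614
[618.64876262 -56.40873857  55.31223134] [607.69375702 -92.70916848  54.789183  ]
[618.64916353 -57.38689973  57.29961331] [609.2368334  -94.46264181  55.37069545]
```

View pics/crop1.png

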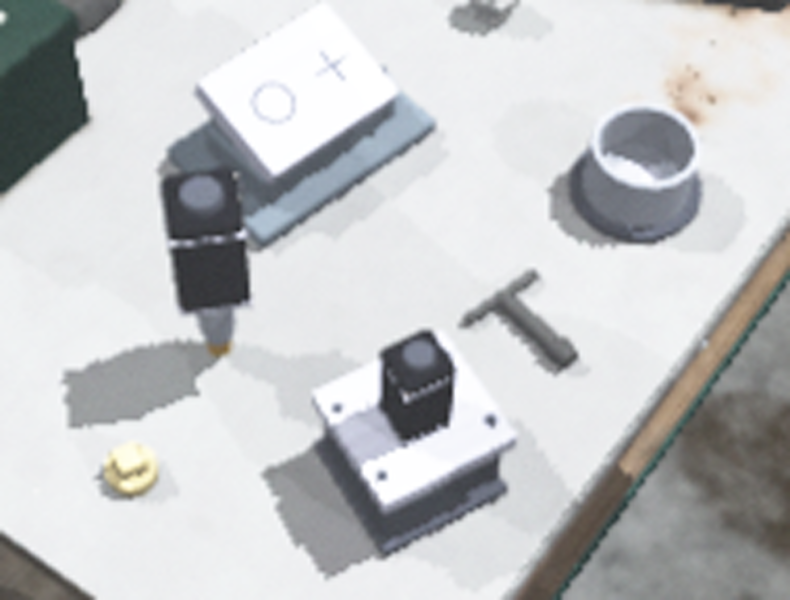

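The crop shows the probe in the stand (crop (415,385), grip measured 26 mm, top 118 mm) against the 35 mm-wide free-standing one at crop (207,240); ring at crop (273,102), cross at (330,66). The probe in the stand is the one meant. I'm moving in.

Request:
{"fn": "send_rows", "kwargs": {"xyz": [[0.37,1,0],[0.37,1,0],[0.37,1,0],[0.37,1,0],[0.37,1,0],[0.37,1,0],[0.37,1,0],[0.37,1,0]], "twist": [[0,0,0.42],[0,0,0.42],[0,0,0.42],[0,0,0.42],[0,0,0.42],[0,0,0.42],[0,0,0.42],[0,0,0.42]], "jaw": 0, "grip_force": 60}}

```text
t: 2.37
eef_pos: [250.1, -414.0, 231.4]
ee_rot: [3.029, 0.831, 0.0]
contact_force: [-0.0, 0.8, 1.3]
width: 1.002
grasp_force: 0.0
```

Request:
{"fn": "send_rows", "kwargs": {"xyz": [[0.8,1,0],[0.8,1,0],[0.8,1,0],[0.8,1,0],[0.8,1,0],[0.8,1,0],[0.8,1,0],[0.8,1,0]], "twist": [[0,0,0.42],[0,0,0.42],[0,0,0.42],[0,0,0.42],[0,0,0.42],[0,0,0.42],[0,0,0.42],[0,0,0.42]]}}

```text
t: 3.03
eef_pos: [442.7, -173.8, 231.8]
ee_rot: [2.875, 1.265, 0.001]
contact_force: [-0.3, -1.3, -0.1]
width: 1.004
grasp_force: 0.0
```

Request:
{"fn": "send_rows", "kwargs": {"xyz": [[0.03,0.97,0],[0.03,0.97,0],[0.03,0.97,0],[0.03,0.97,0],[0.03,0.97,0],[0.03,0.97,0],[0.03,0.97,0],[0.03,0.97,0]], "twist": [[0,0,0.42],[0,0,0.42],[0,0,0.42],[0,0,0.42],[0,0,0.42],[0,0,0.42],[0,0,0.42],[0,0,0.42]]}}

```text
t: 3.7
eef_pos: [448.9, 58.7, 231.7]
ee_rot: [2.659, 1.671, 0.001]
contact_force: [0.5, -0.2, -0.5]
width: 0.998
grasp_force: 0.0
```

```bash
cat >> h.py <<'E'
def tcp():
    s=state(); Rt=R.from_rotvec(s['ee_rot']); return s,np.array(s['eef_pos']),Rt
def rep():
    s,p,Rt=tcp(); m=Rt.as_matrix()
    print('t',round(s['t'],2),'pos',np.round(p,1),'z',np.round(m[:,2],3),'yawy',round(np.degrees(np.arctan2(m[1,1],m[0,1])),1),'F',np.round(s['contact_force'],1),'w',round(s['width'],3),'gf',round(s['grasp_force'],1))
def wcloud(name='wrist'):
    s,p,Rt=tcp(); q=snapshot('wrist'); save(q,name+'.png')
    T=np.eye(4);T[:3,:3]=Rt.as_matrix();T[:3,3]=p
    T=T@np.array(q['mount'])
    q2=dict(q); Rc=T[:3,:3].T; q2['rvec']=R.from_matrix(Rc).as_rotvec(); q2['tvec']=-Rc@T[:3,3]
    return q,q2,cloud(q2)
E
python3 - <<'E'
from h import *
rep()
q,q2,W=wcloud('w1')
for s in ((450,58,60,55,70),(450,58,30,110,130)):
    m=(q['range_z']>0)&(np.hypot(W[...,0]-s[0],W[...,1]-s[1])<s[2])&(W[...,2]>s[3])&(W[...,2]<s[4]); P=W[m]
    if len(P)>5: print(len(P),cv2.minAreaRect(P[:,:2].astype(np.float32)),np.median(P[:,2]))
E
```

```text
t 3.7 pos [448.9  58.7 231.7] z [ 0.001 -0.    -1.   ] yawy -25.7 F [ 0.5 -0.2 -0.5] w 0.998 gf 0.0
3443 ((448.0397033691406, 57.97334289550781), (70.57874298095703, 66.05762481689453), 66.00553131103516) 61.097475483722064
982 ((448.7259826660156, 58.239227294921875), (26.342222213745117, 26.020593643188477), 63.80598831176758) 116.9929379189061
```

View pics/w1.png

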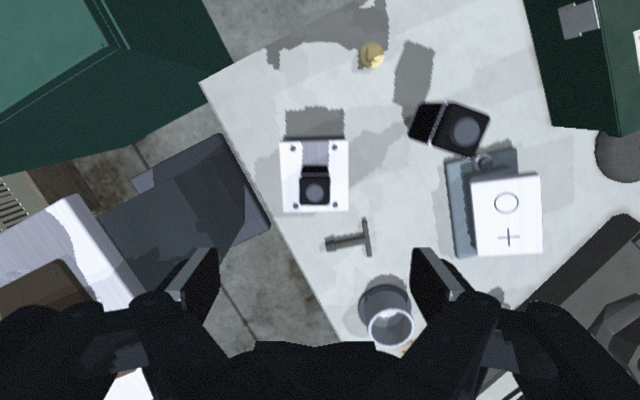

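Wrist picture: stand plate at (314,175) with the probe's cap at (314,190), the bigger decoy at (465,132), ring at (506,203) and cross at (508,237). Grip centre is (449,58), already aligned with the tool. Descending.

Request:
{"fn": "send_rows", "kwargs": {"xyz": [[0,0,-0.66],[0,0,-0.66],[0,0,-0.66],[0,0,-0.66],[0,0,-0.66],[0,0,-0.66],[0,0,-0.66],[0,0,-0.66]], "twist": [[0,0,0],[0,0,0],[0,0,0],[0,0,0],[0,0,0],[0,0,0],[0,0,0],[0,0,0]]}}

```text
t: 4.42
eef_pos: [449.2, 57.2, 72.3]
ee_rot: [2.661, 1.669, 0.001]
contact_force: [0.7, -0.2, -0.6]
width: 1.003
grasp_force: 0.0
```

Request:
{"fn": "send_rows", "kwargs": {"xyz": [[0,0,0],[0,0,0],[0,0,0],[0,0,0],[0,0,0],[0,0,0],[0,0,0],[0,0,0]], "twist": [[0,0,0],[0,0,0],[0,0,0],[0,0,0],[0,0,0],[0,0,0],[0,0,0],[0,0,0]], "jaw": 1, "grip_force": 60}}

```text
t: 5.08
eef_pos: [450.3, 57.2, 74.6]
ee_rot: [2.66, 1.669, 0.004]
contact_force: [-1.3, -0.2, 6.9]
width: 0.293
grasp_force: 59.6
```

Request:
{"fn": "send_rows", "kwargs": {"xyz": [[0,0,0],[0,0,0],[0,0,0],[0,0,0],[0,0,0],[0,0,0]], "twist": [[0,0,0],[0,0,0],[0,0,0],[0,0,0],[0,0,0],[0,0,0]]}}

```text
t: 5.58
eef_pos: [450.3, 57.2, 74.6]
ee_rot: [2.66, 1.669, 0.003]
contact_force: [-1.5, 0.2, 6.7]
width: 0.297
grasp_force: 59.6
```

Request:
{"fn": "send_rows", "kwargs": {"xyz": [[0,0,0.2],[0,0,0.4],[0,0,0.4],[0,0,0.4],[0,0,0.4],[0,0,0.4],[0,0,0.3],[0,0,0]], "twist": [[0,0,0],[0,0,0],[0,0,0],[0,0,0],[0,0,0],[0,0,0],[0,0,0],[0,0,0]]}}

```text
t: 6.25
eef_pos: [450.1, 57.2, 149.9]
ee_rot: [2.659, 1.668, 0.005]
contact_force: [0.8, 0.0, -1.4]
width: 0.3
grasp_force: 59.0
```

Run:
```python
from h import *
rep()
p=snapshot('scene'); save(p,'scene2.png')
cv2.imwrite('pics/c2.png',cv2.resize(p['pixels'][150:300,270:400],None,fx=3.5,fy=3.5)[:,:,::-1])
for t in ('probe','probe_tip'): print(t,[(np.round(d['location'],1),d['score']) for d in mark_of(p,t)[:4]])
W=cloud(p); m=(p['range_z']>0)&(np.hypot(W[...,0]-450,W[...,1]-57)<28)&(W[...,2]>66)&(W[...,2]<205); P=W[m]
print(len(P))
for z in range(66,200,6):
    Q=P[(P[:,2]>=z)&(P[:,2]<z+6)]
    if len(Q)>2: print(z,len(Q),np.round(Q.mean(0),1),np.round(np.ptp(Q,axis=0),1))
```

```text
t 6.25 pos [450.1  57.2 149.9] z [ 0.004 -0.    -1.   ] yawy -25.8 F [ 0.8  0.  -1.4] w 0.3 gf 59.0
probe [(array([566.4,  57.9,   3.9]), 0.73)]
probe_tip []
415
90 8 [450.3  60.7  92.7] [7.1 5.8 4.6]
102 8 [448.   62.1 105.6] [6.7 9.4 4.1]
108 13 [449.2  62.7 110.5] [10.9  6.1  5.5]
114 11 [447.9  61.5 116.5] [11.6  7.8  5.7]
132 3 [451.1  70.  137.2] [19.2  7.6  0.6]
138 15 [452.5  70.6 141.1] [23.5 10.1  5.2]
144 18 [454.9  70.1 146.5] [22.6 10.1  5.5]
150 21 [451.6  70.7 153.1] [30.8 11.6  5.8]
156 27 [452.6  69.6 158.8] [40.4 16.1  5.4]
162 34 [447.7  71.3 165.1] [44.  16.6  5.4]
168 33 [448.3  71.  171. ] [42.5 16.1  5.3]
174 31 [449.7  71.3 177.4] [42.1 16.5  5.9]
180 21 [449.2  71.4 183.3] [41.1 15.6  5.6]
186 44 [456.2  67.8 189.3] [42.8 24.3  5.3]
192 54 [458.1  66.2 194.2] [47.2 24.7  5.9]
198 65 [437.3  68.6 201.5] [50.6 24.9  5.8]
```

View pics/c2.png

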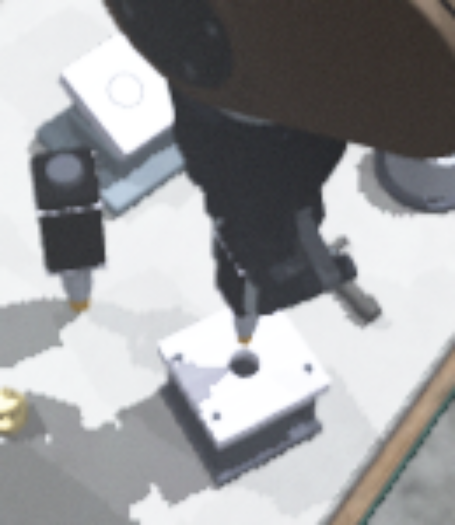

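The crop shows the probe held upright, clear of the stand, with its brass tip above the hole at (244,340). Moving to the cup.

Request:
{"fn": "send_rows", "kwargs": {"xyz": [[0.01,-0.6,0],[0.01,-0.9,0],[0,-1,0],[0,-1,0],[0,-1,0],[0.01,-1,0],[0.01,-0.9,0],[0,-0.68,0]], "twist": [[0,0,0],[0,0,0],[0,0,0],[0,0,0],[0,0,0],[0,0,0],[0,0,0],[0,0,0]]}}

```text
t: 7.07
eef_pos: [449.4, -156.9, 146.8]
ee_rot: [-2.661, -1.667, 0.002]
contact_force: [-0.2, 0.6, -1.9]
width: 0.294
grasp_force: 59.1
```

Request:
{"fn": "send_rows", "kwargs": {"xyz": [[0,0,-0.2],[0,0,-0.4],[0,0,-0.5],[0,0,-0.5],[0,0,-0.4],[0,0,-0.2],[0,0,0],[0,0,0]], "twist": [[0,0,0],[0,0,0],[0,0,0],[0,0,0],[0,0,0],[0,0,0],[0,0,0],[0,0,0]]}}

```text
t: 7.73
eef_pos: [449.8, -154.5, 81.4]
ee_rot: [-2.66, -1.669, 0.001]
contact_force: [0.3, 0.4, -0.9]
width: 0.293
grasp_force: 59.1
```

Request:
{"fn": "send_rows", "kwargs": {"xyz": [[0,0,-0.08],[0,0,-0.08],[0,0,-0.08],[0,0,-0.08],[0,0,0],[0,0,0]], "twist": [[0,0,0],[0,0,0],[0,0,0],[0,0,0],[0,0,0],[0,0,0]]}}

```text
t: 8.23
eef_pos: [450.5, -155.3, 72.7]
ee_rot: [2.661, 1.669, 0.001]
contact_force: [0.4, -0.3, 0.0]
width: 0.295
grasp_force: 59.0
```

Request:
{"fn": "send_rows", "kwargs": {"xyz": [[0,0,-0.05],[0,0,-0.05],[0,0,0],[0,0,0]], "twist": [[0,0,0],[0,0,0],[0,0,0],[0,0,0]]}}

```text
t: 8.57
eef_pos: [450.5, -155.3, 69.7]
ee_rot: [2.661, 1.669, 0.001]
contact_force: [0.2, 0.1, 1.7]
width: 0.298
grasp_force: 59.4
```

Request:
{"fn": "send_rows", "kwargs": {"xyz": [[0,0,-0.05],[0,0,0],[0,0,0],[0,0,0],[0,0,0],[0,0,0],[0,0,0],[0,0,0]], "twist": [[0,0,0],[0,0,0],[0,0,0],[0,0,0],[0,0,0],[0,0,0],[0,0,0],[0,0,0]]}}

```text
t: 9.23
eef_pos: [450.5, -155.3, 68.0]
ee_rot: [2.661, 1.669, 0.001]
contact_force: [0.5, -0.1, 2.7]
width: 0.298
grasp_force: 59.5
```

Request:
{"fn": "send_rows", "kwargs": {"xyz": [[0,0,0],[0,0,0],[0,0,0],[0,0,0],[0,0,0],[0,0,0],[0,0,0],[0,0,0]], "twist": [[0,0,0],[0,0,0],[0,0,0],[0,0,0],[0,0,0],[0,0,0],[0,0,0],[0,0,0]]}}

```text
t: 9.9
eef_pos: [450.4, -155.2, 68.0]
ee_rot: [2.661, 1.669, 0.001]
contact_force: [1.2, 0.6, 2.9]
width: 0.297
grasp_force: 59.5
```

Run:
```python
from h import *
F=[]
for i in range(6): 
    p=snapshot('scene'); F.append(state()['contact_force'])
print(np.mean(F,0)); rep()
save(p,'scene3.png'); print(R.from_rotvec(state()['ee_rot']).as_matrix())
n=np.array([-.332,.076,.940]);n/=np.linalg.norm(n)
Rt=R.from_rotvec(state()['ee_rot']).as_matrix(); z=Rt[:,2]
ax=np.cross(z,-n); a=np.arcsin(np.linalg.norm(ax)); print('twist units total',ax/np.linalg.norm(ax)*np.degrees(a)/5)
for L in (62.6,80,100): print(L,np.array([618.6,-57,55.5])+n*L)
```

```text
[ 1.79985745 -0.38728611  3.19114218]
t 10.2 pos [ 450.4 -155.2   67.9] z [ 0. -0. -1.] yawy -25.8 F [ 2.8 -0.6  2.8] w 0.299 gf 59.5
[[ 4.35283675e-01  9.00293227e-01  4.77087241e-04]
 [ 9.00293352e-01 -4.35283590e-01 -2.76285257e-04]
 [-4.10694989e-05  5.49780933e-04 -9.99999848e-01]]
twist units total [-8.85771291e-01 -3.87744524e+00  6.48690871e-04]
62.6 [597.81264211 -52.24144819 114.35577233]
80 [592.03468641 -50.91878364 130.71504451]
100 [585.39335801 -49.39847954 149.51880564]
```

Request:
{"fn": "send_rows", "kwargs": {"xyz": [[0,0,0.2],[0,0,0.4],[0,0,0.5],[0,0,0.6],[0,0,0.6],[0,0,0.5],[0,0,0.4],[0,0,0.2]], "twist": [[0,0,0],[0,0,0],[0,0,0],[0,0,0],[0,0,0],[0,0,0],[0,0,0],[0,0,0]]}}

```text
t: 10.87
eef_pos: [449.3, -154.6, 170.3]
ee_rot: [-2.66, -1.669, 0.002]
contact_force: [-0.4, -0.8, -1.1]
width: 0.294
grasp_force: 59.1
```

Request:
{"fn": "send_rows", "kwargs": {"xyz": [[0.4,0.33,0],[0.6,0.5,0],[0.7,0.58,0],[0.7,0.59,0],[0.7,0.59,0],[0.6,0.5,0],[0.4,0.33,0],[0.18,0.15,0]], "twist": [[-0.11,-0.485,0],[-0.11,-0.485,0],[-0.11,-0.485,0],[-0.11,-0.485,0],[-0.11,-0.485,0],[-0.11,-0.485,0],[-0.11,-0.485,0],[-0.11,-0.485,0]]}}

```text
t: 11.53
eef_pos: [578.2, -46.2, 167.9]
ee_rot: [2.437, 1.531, 0.356]
contact_force: [-0.7, -0.5, -0.3]
width: 0.299
grasp_force: 59.1
```

Request:
{"fn": "send_rows", "kwargs": {"xyz": [[0,0,0],[0,0,0],[0,0,0]], "twist": [[0,0,0],[0,0,0],[0,0,0]]}}

```text
t: 11.78
eef_pos: [577.6, -48.1, 168.8]
ee_rot: [2.438, 1.529, 0.354]
contact_force: [-0.4, 0.1, -2.1]
width: 0.297
grasp_force: 59.2
```

Run:
```python
from h import *
rep()
s,p,Rt=tcp(); z=Rt.as_matrix()[:,2]
n=np.array([-.332,.076,.940]);n/=np.linalg.norm(n); ring=np.array([618.6,-57,55.5])
tip=p+z*62.6; d=tip-ring
print('angle',np.degrees(np.arccos(-z@n)),'tip',tip,'height',d@n,'lateral',d-(d@n)*n)
q=snapshot('scene'); save(q,'s4.png')
for t in ('probe_tip','face'): print(t,[(np.round(k['location'],1),round(k['score'],2)) for k in mark_of(q,t)[:3]])
q,q2,W=wcloud('w4')
for t in ('probe_tip','face'): print(t,[(np.round(k['location'],1),round(k['score'],2)) for k in mark_of(q,t)[:3]])
a=cv2.imread('pics/s4.png')[120:240,250:400]; b=cv2.imread('pics/w4.png')
cv2.imwrite('pics/c4.png',np.hstack([cv2.resize(a,(400,320)),cv2.resize(b,(400,320))]))
```

```text
t 11.78 pos [577.6 -48.1 168.8] z [ 0.329 -0.075 -0.941] yawy -26.6 F [-0.4  0.1 -2.1] w 0.297 gf 59.2
angle 0.22039985287086983 tip [598.14940922 -52.79992027 109.85566684] height 58.21477315282187 lateral [-1.11941948 -0.22512816 -0.37716758]
probe_tip []
face [(array([616.7, -55.8,  57.2]), 0.73)]
probe_tip [(array([598.8, -53.2, 111.7]), 0.48)]
face [(array([618. , -57.2,  56. ]), 0.65)]
```

View pics/c4.png

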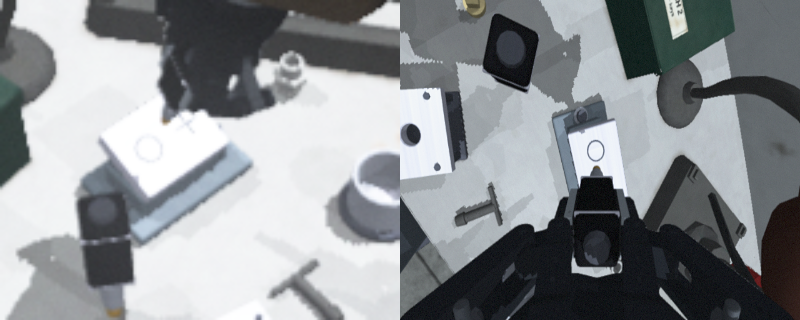

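The crop shows the tilted probe over the casting, its tip in line with the ring ((148,150) left, (595,150) right), consistent with the networks' marks. Approaching along the face normal.

Request:
{"fn": "send_rows", "kwargs": {"xyz": [[0.1,-0.02,-0.26],[0.1,-0.02,-0.26],[0.1,-0.02,-0.26],[0.1,-0.02,-0.26],[0.1,-0.02,-0.26],[0.09,-0.02,-0.26],[0,0,0],[0,0,0]], "twist": [[0,0,0],[0,0,0],[0,0,0],[0,0,0],[0,0,0],[0,0,0],[0,0,0],[0,0,0]]}}

```text
t: 12.75
eef_pos: [595.9, -51.5, 121.8]
ee_rot: [2.437, 1.529, 0.355]
contact_force: [0.7, 0.1, -0.5]
width: 0.293
grasp_force: 59.2
```

```bash
cat > chk.py <<'E'
from h import *
F=[]
n=np.array([-.332,.076,.940]);n/=np.linalg.norm(n); ring=np.array([618.6,-57,55.5])
for i in range(3): q=snapshot('scene'); F.append(state()['contact_force'])
rep(); s,p,Rt=tcp(); z=Rt.as_matrix()[:,2]
tip=p+z*62.6; d=tip-ring
print('angle',np.degrees(np.arccos(-z@n)),'tip',tip,'height',d@n,'lateral',d-(d@n)*n,'F along n',np.mean(F,0)@n)
save(q,'s5.png')
E
python3 chk.py
python3 - <<'E'
import cv2
a=cv2.imread('pics/s5.png')[120:240,240:400]
cv2.imwrite('pics/c5.png',cv2.resize(a,(800,600),interpolation=cv2.INTER_CUBIC))
E
```

```text
t 12.9 pos [596.7 -51.7 123.6] z [ 0.333 -0.075 -0.94 ] yawy -26.6 F [-0.2 -0.9 -1.5] w 0.3 gf 59.2
angle 0.050866221142677685 tip [617.48251156 -56.38048527  64.7445486 ] height 9.109787107057624 lateral [ 1.90756595 -0.0729676   0.67963557] F along n -1.2970807594332954
```

View pics/c5.png

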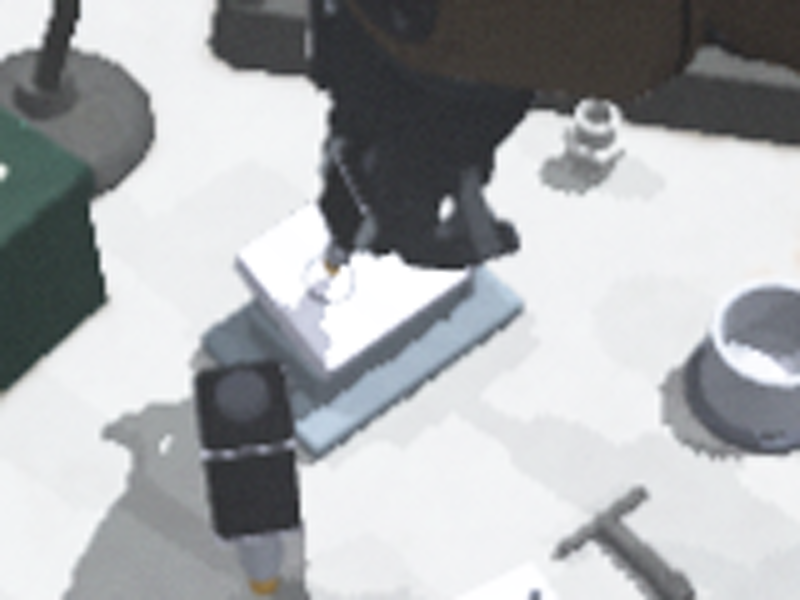

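The tip hangs over the ring (crop tip (330,268), ring (329,280)), just above the face. The last few mm go slowly.

Request:
{"fn": "send_rows", "kwargs": {"xyz": [[0.01,-0.005,-0.065],[0.01,-0.005,-0.065],[0.01,-0.005,-0.065],[0.01,-0.005,-0.065],[0,0,0],[0,0,0]], "twist": [[0,0,0],[0,0,0],[0,0,0],[0,0,0],[0,0,0],[0,0,0]]}}

```text
t: 13.4
eef_pos: [597.3, -52.2, 114.9]
ee_rot: [2.436, 1.528, 0.357]
contact_force: [-0.3, -0.0, -1.7]
width: 0.297
grasp_force: 59.2
```

```bash
python3 chk.py
```

```text
t 13.55 pos [597.6 -52.2 115.3] z [ 0.332 -0.075 -0.94 ] yawy -26.6 F [ 0.9 -0.4 -1.4] w 0.298 gf 59.2
angle 0.04166457100642154 tip [618.37189896 -56.92363236  56.4808195 ] height 1.0037045770174138 lateral [1.05195541e-01 7.08307498e-05 3.71484429e-02] F along n -1.274586984180537
```

Request:
{"fn": "send_rows", "kwargs": {"xyz": [[0.017,-0.004,-0.047],[0.017,-0.004,-0.047],[0,0,0],[0,0,0],[0,0,0]], "twist": [[0,0,0],[0,0,0],[0,0,0],[0,0,0],[0,0,0]]}}

```text
t: 13.97
eef_pos: [598.8, -52.5, 112.9]
ee_rot: [2.435, 1.527, 0.358]
contact_force: [-0.2, 0.7, 1.4]
width: 0.296
grasp_force: 59.6
```

```bash
python3 chk.py
```

```text
t 14.12 pos [598.8 -52.5 112.8] z [ 0.333 -0.075 -0.94 ] yawy -26.6 F [-0.1 -0.7  0.8] w 0.292 gf 59.6
angle 0.044665964653738656 tip [619.59478589 -57.22221841  53.90447807] height -1.8473176307222252 lateral [ 0.38135374 -0.08179418  0.14130404] F along n 1.483791702352778
```

Request:
{"fn": "send_rows", "kwargs": {"xyz": [[0.013,-0.003,-0.04],[0.013,-0.003,-0.04],[0,0,0],[0,0,0],[0,0,0],[0,0,0],[0,0,0],[0,0,0]], "twist": [[0,0,0],[0,0,0],[0,0,0],[0,0,0],[0,0,0],[0,0,0],[0,0,0],[0,0,0]]}}

```text
t: 14.78
eef_pos: [599.6, -52.7, 110.3]
ee_rot: [2.435, 1.527, 0.358]
contact_force: [0.3, 0.8, 3.1]
width: 0.298
grasp_force: 59.8
```

```bash
python3 chk.py
python3 - <<'E'
import cv2
a=cv2.imread('pics/s5.png')[140:200,280:360]
cv2.imwrite('pics/c6.png',cv2.resize(a,(800,600),interpolation=cv2.INTER_CUBIC))
E
```

```text
t 14.93 pos [599.6 -52.7 110.3] z [ 0.333 -0.075 -0.94 ] yawy -26.6 F [-0.4 -0.2  3.3] w 0.298 gf 59.8
angle 0.04527843896460333 tip [620.41220282 -57.43455697  51.41690856] height -4.473678442552281 lateral [ 0.32664443 -0.09448939  0.1230076 ] F along n 3.398069754353685
```

View pics/c6.png

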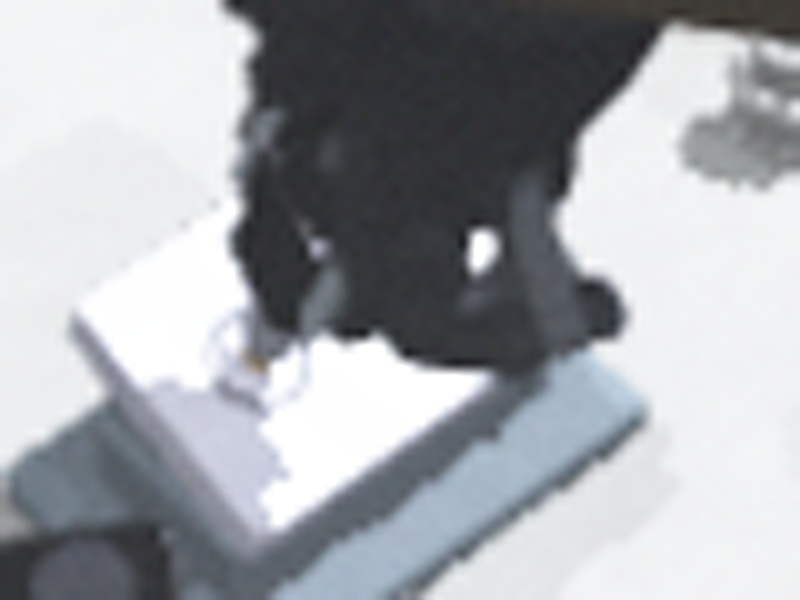

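The tip (255,362) sits in the middle of the ring (258,360). The force has risen 4.7 N over the free reading and the spring is about 4–5 mm in. Handing in.

```bash
python3 -c "
from station import *
print(job_done())"
```

```text
the job is handed in; nothing more can be done
None
```

The probe was zeroed in the cup at about 4 N for over a second. The job was handed in with the probe still held square on the scribed ring, pressed at about 4.7 N with the spring tip an estimated 4–5 mm in; no verdict came back.

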